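# Press the food thermometer into the kit case

### The arm

A 6-joint arm with a two-finger parallel gripper is mounted at the origin on the work surface. World frame = base frame: x ahead of the robot, y to its left, z up, the work surface at z = 0. Lengths are in m, angles in rad, forces in N, time in s.
With the tool pointing down it reaches from about 0.375 to 0.975 m from the base axis. Payload 3.8 kg.
Tool frame: the origin (TCP) lies midway between the tips of the shut fingers; the grasp point (between the pads) lies 19 mm behind it; z points along the fingers, y is the direction in which the jaws open and shut (so a half turn about z gives the same grasp; the last joint's range is limited). The gripper opens to 85 mm and grips with 20 to 120 N. Pads are 22 mm wide; open, the fingers measure 114 mm over their backs; the gripper's body (76 mm by 85 mm) begins 54 mm behind the grasp point. The pads swing forward as they close: fully open they stand 13 mm farther back than shut.
Start: joints at [1.13, 0.264, 1.604, -0, 1.274, -0.037], TCP at [0.265, 0.621, 0.231] pointing down, gripper open.
Joint ranges: [-2.63, 2.63], [-0.94, 2.18], [0.31, 2.57], [-1.31, 4.45], [0, 2.66], [-2.55, 2.55]. Speed limits (rad/s): [2.57, 2.57, 3.14, 3.14, 3.14, 3.14].

### API

Orientations are given as [roll, pitch, yaw] about the fixed x, y, z axes, in that order (R = Rz(yaw) Ry(pitch) Rx(roll)).
In Python, from station import manip gives the robot as it stands.
- The arm moves only by the tool arm_command, never from a script. Its argument "steps" is one flat list of numbers, 7 for each row, row after row: the finger opening in m, from 0 to 0.0854, then the shift along the tool's x, y, z in m, then the turn, a rotation vector about the tool's x, y, z in rad. In form: [grip, x, y, z, ax, ay, az, grip, x, y, z, ax, ay, az, ...]. A call has 1 to 5 rows; each row shifts and turns the commanded pose from where the row before left it, along the tool's axes as they then stand; what a row does not reach is not made up. A row lasts 1/10 s, in which the tool goes at most 50 mm and 8.59 degrees, less where a joint would pass 70% of its speed; a pose out of reach is approached as far as the arm can. A call with a gripper value outside its range is refused whole. The fingers move at their own pace and stop on an object; "newtons" is the grip in N (left out, the last holds). Time passes only in rows, so rows that do not move let the fingers close. It gives the time, the measured TCP pose, the force and the opening at its end, in the units of the state.
- manip.state(): the state, without advancing time (a new reading comes with each control period).
- manip.camera(name): name is "scene" or "top" or "wrist"; returns a dict with "img" (480x640x3 uint8, red, green, blue), "camera_matrix" (3x3 intrinsics, pixels), "R" (3x3) and "t" (3): a world point X has camera coordinates R X + t. Camera axes: x right, y down, z forward; pixel columns grow to the right and rows downward; lengths in m; the calibration is good to about 2 mm. The wrist camera is an equidistant fisheye: a pixel r from the principal point sees the ray r / f radians off the axis. A picture is of the moment at which its call begins. There is no depth.
- manip.sign_off(): hands the job in, once; it reports no verdict.
The state is a dict: "time": time; "joint_pos": joint angles; "qd": joint speeds; "tau": joint torques, N m; "tcp_pos": TCP position; "tcp_rot": TCP orientation; "force": force on the tool from outside, world axes, zero at the start; "wrist_torque": the same for the moment, N m; "width": opening from 0.0 (shut) to 1.0 (fully open).
Only numpy, scipy, OpenCV 4.12 (cv2) and the standard library are available. Lean on these libraries where they do the work, as an engineer would, in place of code of your own. Each camera call takes 0.05 s, during which the arm holds its last target.

### The job

Put the blue food thermometer back into the temperature-check kit: lay it in the cutout of the open case's insert that has its shape, head end to the head end, and press it down with the gripper until it sits flat and fully home between the sprung grips (do not drop it in). Leave the red knife sharpener and the white timer where they lie on the table, and let go at the end.

Things in the scene. Friction and masses are not known exactly. Their poses are not given: they have to be found in the camera images.
- thermometer: Blue paddle-shaped food thermometer loose on the table, 0.2 kg, 44 mm tall, flat top. Handle 34 mm wide (y) from x=-66 to +20 mm, head 56 mm wide from x=+20 to +66 with a dark-framed screen on top. Origin: centre of underside; x from handle to head, z up. Balances near x=0 (on the handle). Seated, only its upper 20 mm stand above the insert: hold it by the upper 18 mm.
- cutout (a point): Centre of the yellow floor, 25 mm over the table, of the paddle-shaped cutout in the dark insert of a fixed black case; x to its wide end, z up: the seated thermometer's origin and axes match it. Insert top is 24 mm above. Slick; 5 mm play all round, upper 14 mm flares 8 mm more. Orange sprung grips stop it about 10 mm above the floor; 4 to 12 N pushes it home. Lid lies flat beyond +x, 22 mm high.
- sharpener: A red knife sharpener lying on the table, a bystander: block 130 x 36 x 30 mm with a black top piece, 42 mm tall in all. Origin: centre of the underside, x along its length. Leave it there.
- timer: A white round kitchen timer lying on the table, a bystander: 64 mm across, 30 mm tall, with a green bar grip up to 40 mm. Origin: centre of the underside. Leave it there.
Things that resemble listed ones, but are neither listed nor needed, are in the scene too. Of the things that look like the thermometer, the smallest one is meant.

How it is judged:
By the outcome, as a careful person would: the job done as asked, in the order asked, and still so for the second after the job is handed in, with the robot touching nothing.
It also fails if it takes over 38 s, if anything falls off the work surface, if the arm or the gripper's body presses on something with over 40 N, if the wrist force passes 120 N, or if a joint passes its speed limit or range.

## Working session

There is one attempt and no reset: what is moved stays moved. The work goes in short steps, Python scripts to look and compute and a tool call to move; the robot and the scene stay as the last step left them, time stands still between calls to the robot, and variables do not carry over. Pictures are saved under pics/ and viewed, and the job is handed in when it is done.

Besides the shell and the picture viewer there is one more tool, called after "Emit:" as a command line: name --argument value ..., lists and objects as JSON in quotes. arm_command: Moves the arm, as the interface text tells. Its arguments: {"type":"object","properties":{"steps":{"type":"array","items":{"type":"number"}},"newtons":{"type":"number"}},"required":["steps"]}

```bash
mkdir -p pics; ls; python3 - <<'E'
from station import manip
import cv2
s=manip.state(); print(s)
for n in ("scene","top","wrist"):
    c=manip.camera(n); cv2.imwrite(f"pics/{n}0.png",c["img"][:,:,::-1])
    print(n,c["camera_matrix"],c["R"],c["t"])
E
```

```text
pics
{'time': 0.0, 'joint_pos': array([ 1.13011637e+00,  2.64773193e-01,  1.60535241e+00, -2.70560381e-05,
        1.27367887e+00, -3.68655311e-02]), 'qd': array([ 1.71225350e-03,  1.30432678e-03,  1.72121079e-04, -4.23670445e-04,
        1.61538908e-05,  3.64179439e-03]), 'tau': array([-2.03748732e-04, -5.15117276e+01, -3.67309141e+01,  1.02756161e-06,
        1.30609958e-02,  7.87416980e-06]), 'tcp_pos': array([0.26491111, 0.62006837, 0.22996016]), 'tcp_rot': array([-3.13938138e+00, -5.56861977e-05,  2.73778611e+00]), 'force': array([-0.70329482, -0.28182558,  0.61848939]), 'wrist_torque': array([ 0.00593744, -0.03882643, -0.02612322]), 'width': 1.0010476070696899}
scene [[562.42543935   0.         319.7582556 ]
 [  0.         562.42543935 237.43558792]
 [  0.           0.           1.        ]] [[-0.35698962  0.9339892   0.01491931]
 [ 0.62737507  0.25156754 -0.73696289]
 [-0.69206859 -0.25372809 -0.67576854]] [-9.54034495e-04 -2.42840544e-01  1.32268065e+00]
top [[544.28607233   0.         316.97465622]
 [  0.         544.28607233 241.78608013]
 [  0.           0.           1.        ]] [[-1.58105134e-03 -9.99997984e-01 -1.23781019e-03]
 [-9.81810163e-01  1.78730258e-03 -1.89856812e-01]
 [ 1.89858642e-01  9.15121258e-04 -9.81811010e-01]] [0.18702284 0.40825351 0.94928083]
wrist [[371.64829954   0.         317.41140168]
 [  0.         371.64829954 242.25841793]
 [  0.           0.           1.        ]] [[ 0.39316765  0.91945978 -0.00359215]
 [ 0.87980827 -0.37507163  0.2919909 ]
 [ 0.26712658 -0.11796178 -0.95641435]] [-0.67442037 -0.03806272  0.38035359]
```

View pics/scene0.png

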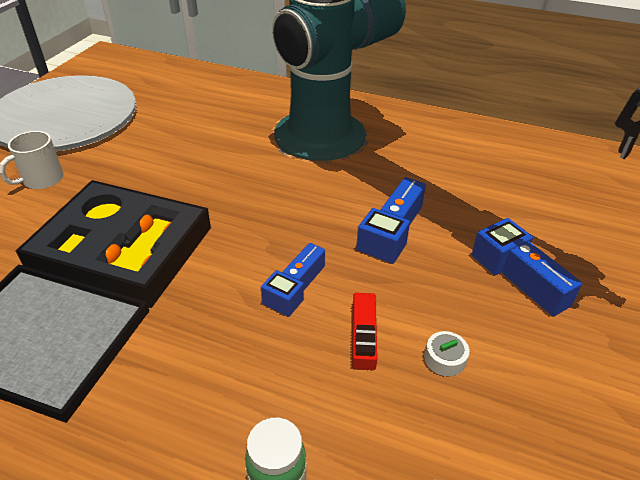

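View pics/top0.png

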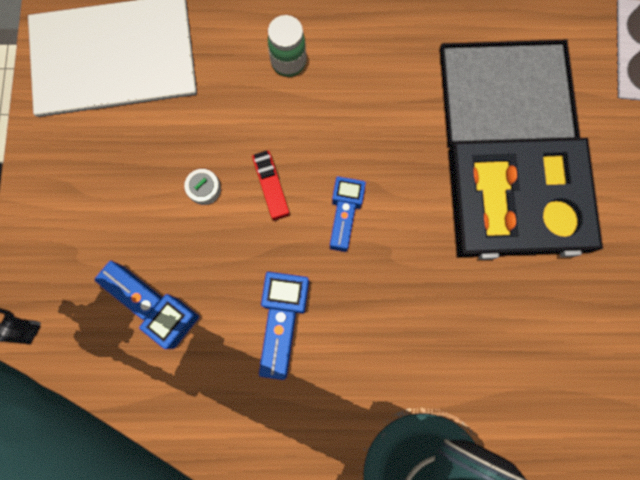

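View pics/wrist0.png

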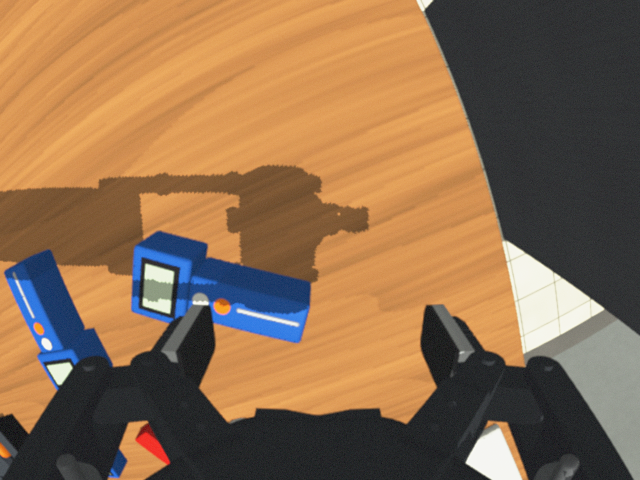

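Three things could be taken for the thermometer in the top view: (345,213), which is small, and (283,325) and (148,305), which are both bigger. I pick (345,213) as the smallest and will check it and the cutout in an enlarged crop.

```bash
python3 - <<'E'
import cv2
i=cv2.imread("pics/top0.png")
a=cv2.resize(i[165:265,300:390],None,fx=6,fy=6,interpolation=cv2.INTER_CUBIC)
cv2.imwrite("pics/t_th.png",a)
a=cv2.resize(i[130:265,440:610],None,fx=4.4,fy=4.4,interpolation=cv2.INTER_CUBIC)
cv2.imwrite("pics/t_case.png",a)
E
```

```text
(no output)
```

View pics/t_th.png

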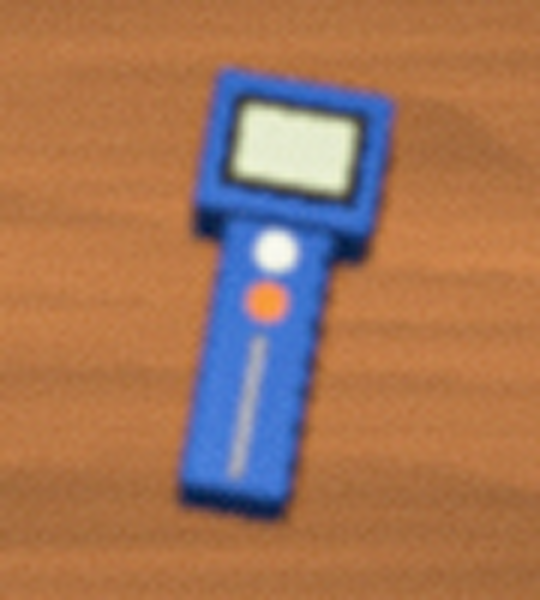

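View pics/t_case.png

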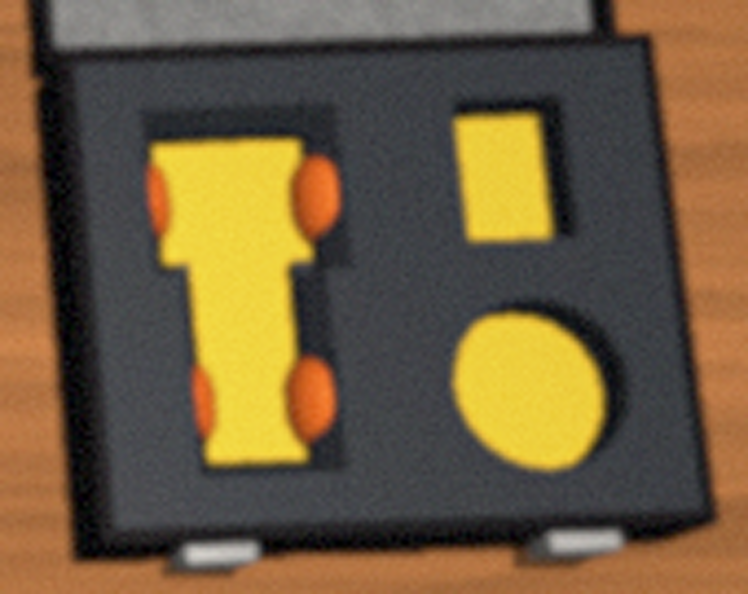

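The crop shows a paddle with its head up (screen near crop 300,150) and its handle down to (235,500), about 74 px long, which fits the expected 132 mm. The case crop shows the paddle cutout with its wide end up, towards the lid. Next I fit both poses.

```bash
cat > h.py <<'E'
import numpy as np, cv2
from scipy.optimize import least_squares
def load():
    import pickle,os
    return pickle.load(open("cams.pkl","rb"))
def proj(c,X):
    X=np.atleast_2d(X); p=X@c["R"].T+c["t"]; K=c["camera_matrix"]
    return np.c_[K[0,0]*p[:,0]/p[:,2]+K[0,2],K[1,1]*p[:,1]/p[:,2]+K[1,2]]
def bp(c,uv,z):
    K=c["camera_matrix"];uv=np.atleast_2d(uv)
    d=np.c_[(uv[:,0]-K[0,2])/K[0,0],(uv[:,1]-K[1,2])/K[1,1],np.ones(len(uv))]@c["R"]
    o=-c["R"].T@c["t"]; return o+d*((z-o[2])/d[:,2])[:,None]
def paddle(g=0):
    return np.array([[66+g,28+g],[66+g,-28-g],[20-g,-28-g],[20-g,-17-g],[-66-g,-17-g],[-66-g,17+g],[20-g,17+g],[20-g,28+g]])/1000
def place(P,p,z):
    c,s=np.cos(p[2]),np.sin(p[2]); q=P@np.array([[c,s],[-s,c]])+p[:2]
    return np.c_[q,np.full(len(q),z)]
def fit(w,P):
    # model P (n,2) to world w (n,2)
    f=lambda p:(place(P,p,0)[:,:2]-w).ravel()
    d=w[0]-w[-1]; 
    best=min((least_squares(f,[*w.mean(0),a]) for a in (0,1.5,3,-1.5)),key=lambda r:r.cost)
    return best.x, f(best.x).reshape(-1,2)
E
python3 - <<'E'
from station import manip
import pickle
from h import *
C={n:{k:v for k,v in manip.camera(n).items()} for n in ("scene","top")}
pickle.dump(C,open("cams.pkl","wb"))
t=C["top"]
P=paddle()
# thermometer
uv=np.array([[222,70],[395,98],[362,236],[285,500],[183,487],[195,210]])/6+[300,165]
w=bp(t,uv,.044)[:,:2]
p,r=fit(w,P[[0,1,2,4,5,7]]); print("th",p,np.round(r*1000,1).tolist())
# floor
G=paddle(5)
uv=np.array([[150,142],[303,138],[310,465],[207,465]])/4.4+[440,130]
w=bp(t,uv,.025)[:,:2]
print("floor",w.round(4).tolist())
uv2=np.array([[145,105],[335,105],[350,265],[345,468]])/4.4+[440,130]
print("rim",bp(t,uv2,.049)[:,:2].round(4).tolist())
s=-t["R"].T@t["t"];print("cam",s)
q,r=fit(w,G[[0,1,4,5]]); print("cut",q,np.round(r*1000,1).tolist())
np.save("poses.npy",[p,q])
for n in C:
    im=C[n]["img"][:,:,::-1].copy()
    b=cv2.resize(im,None,fx=4,fy=4,interpolation=cv2.INTER_CUBIC)
    def dr(g,pp,z,col): cv2.polylines(b,[np.int32(proj(C[n],place(paddle(g),pp,z))*4*16+24)],True,col,1,cv2.LINE_AA,4)
    dr(0,p,.044,(0,255,255));dr(0,p,0,(255,255,0))
    dr(5,q,.025,(255,0,255));dr(13,q,.049,(0,255,0))
    for k,z in ((p,.022),(q,.035)):
        c=(proj(C[n],[[k[0],k[1],z]])[0]*4).astype(int)
        cr=b[max(c[1]-240,0):c[1]+240,max(c[0]-270,0):c[0]+270]
        cv2.imwrite(f"pics/ov_{n}_{'t' if z<.03 else 'c'}.png",cr)
a=[cv2.resize(cv2.imread(f"pics/ov_{n}_{k}.png"),(400,300)) for n in C for k in "tc"]
cv2.imwrite("pics/ov.png",np.vstack([np.hstack(a[:2]),np.hstack(a[2:])]))
E
```

```text
th [ 0.46170406  0.13498879 -0.17998813] [[1.4, 1.6], [0.4, -0.3], [-1.0, -2.9], [-1.8, -1.2], [0.3, 1.6], [0.7, 1.2]]
floor [[0.5643, -0.1117], [0.566, -0.1777], [0.4221, -0.1708], [0.4222, -0.1276]]
rim [[0.5723, -0.1033], [0.5721, -0.1834], [0.5021, -0.1846], [0.416, -0.1764]]
cam [0.22089396 0.18542408 1.00975558]
cut [ 0.49366297 -0.14698755  0.02950278] [[-0.6, -0.2], [-0.4, -0.1], [1.2, -0.2], [-0.2, 0.5]]
```

View pics/ov.png

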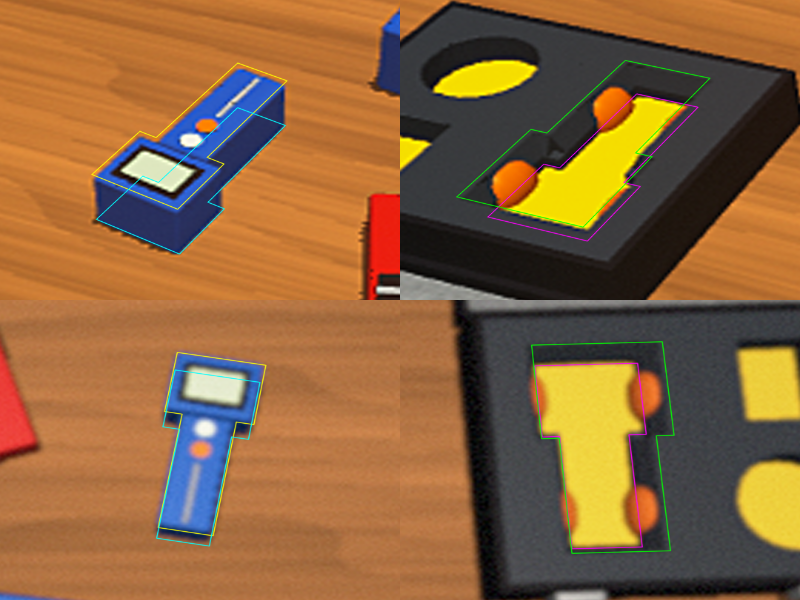

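```bash
python3 - <<'E'
import cv2,numpy as np
a=[cv2.imread(f"pics/ov_{n}_c.png") for n in("top","scene")]
a=[cv2.resize(x[:,60:480],(400,457)) for x in a]
cv2.imwrite("pics/ov2.png",np.hstack(a))
E
```

```text
(no output)
```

View pics/ov2.png

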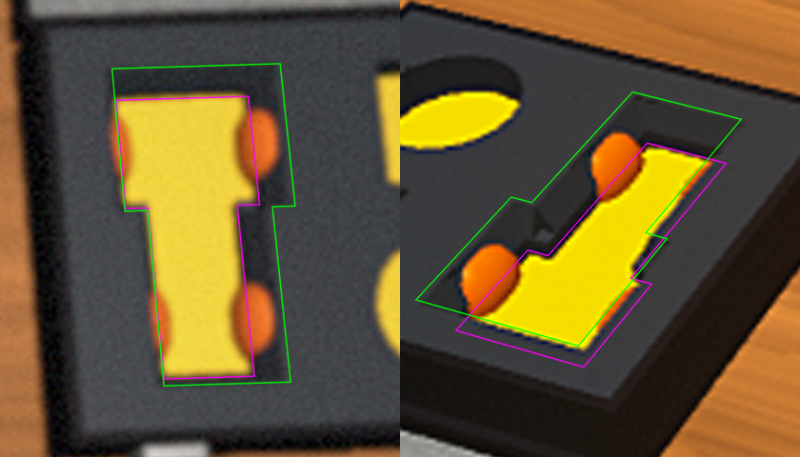

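View pics/ov_top_t.png

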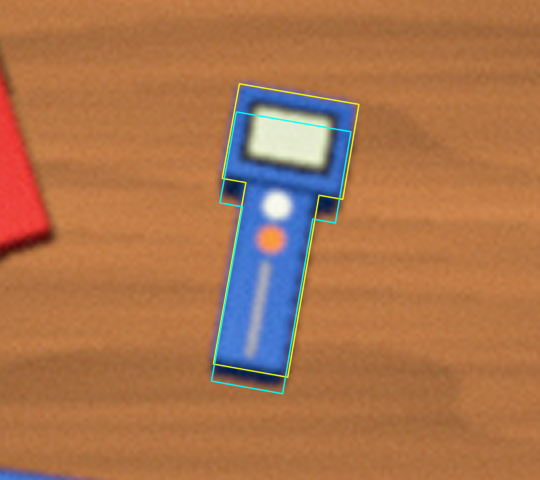

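```bash
cat > go.py <<'E'
import sys,numpy as np
from station import manip
from scipy.spatial.transform import Rotation as Ro
x,y,z,yaw=map(float,sys.argv[1:5])
s=manip.state(); R=Ro.from_euler('xyz',s['tcp_rot'])
T=Ro.from_euler('xyz',[np.pi,0,yaw])
print("shift",R.inv().apply(np.array([x,y,z])-s['tcp_pos']).round(4),"rotvec",(R.inv()*T).as_rotvec().round(4),"shift in target frame",T.inv().apply(np.array([x,y,z])-s['tcp_pos']).round(4))
print(s['time'],s['tcp_pos'].round(4),s['tcp_rot'].round(4),s['force'].round(1),s['width'],s['joint_pos'].round(2))
E
python3 go.py 0.461 0.136 0.2 2.9616
```

```text
shift [-0.3705 -0.3684  0.031 ] rotvec [-1.100e-03 -2.000e-04 -2.238e-01] shift in target frame [-0.2795 -0.4415  0.0306]
0.25 [0.265  0.6204 0.2306] [-3.1404e+00 -1.0000e-04  2.7378e+00] [-0.2  0.6 -0.2] 1.0020671659048814 [ 1.13  0.26  1.6   0.    1.27 -0.04]
```

Emit:
arm_command --steps '[0.085,-0.03,-0.03,0,0,0,0,0.085,-0.03,-0.03,0,0,0,0,0.085,-0.03,-0.03,0,0,0,0,0.085,-0.03,-0.03,0,0,0,0,0.085,-0.03,-0.03,0,0,0,0]' --newtons 60

```text
time: 0.75
tcp_pos: [0.3445, 0.4222, 0.2312]
tcp_rot: [3.142, 0.0, 2.738]
force: [1.0, -0.3, -0.6]
width: 0.994
```

Emit:
arm_command --steps '[0.085,-0.03,-0.03,0,0,0,0,0.085,-0.03,-0.03,0,0,0,0,0.085,-0.03,-0.03,0,0,0,0,0.085,-0.03,-0.03,0,0,0,0,0.085,-0.03,-0.03,0.03,0,0,0]'

```text
time: 1.25
tcp_pos: [0.4262, 0.2283, 0.2066]
tcp_rot: [3.134, 0.007, 2.738]
force: [1.3, 0.6, 0.0]
width: 0.998
```

Emit:
arm_command --steps '[0.085,-0.03,-0.03,0,0,0,0,0.085,-0.03,-0.03,0,0,0,0,0.085,0,0,0,0,0,-0.112,0.085,0,0,0,0,0,-0.112,0.085,0,0,0,0,0,0]'

```text
time: 1.75
tcp_pos: [0.4543, 0.1491, 0.2024]
tcp_rot: [3.142, -0.0, 2.961]
force: [0.3, -0.1, 0.3]
width: 0.997
```

```bash
python3 go.py 0.461 0.136 0.2 2.9616; python3 - <<'E'
from station import manip
import cv2
cv2.imwrite("pics/w1.png",manip.camera("wrist")["img"][:,:,::-1])
E
```

```text
shift [-0.0089 -0.0117  0.0024] rotvec [ 0.     -0.0001 -0.0008] shift in target frame [-0.0089 -0.0117  0.0024]
1.75 [0.4543 0.1491 0.2024] [ 3.1416e+00 -1.0000e-04  2.9608e+00] [ 0.3 -0.1  0.3] 0.9969428925303581 [ 0.26 -0.09  2.04  0.    1.19 -1.13]
```

View pics/w1.png

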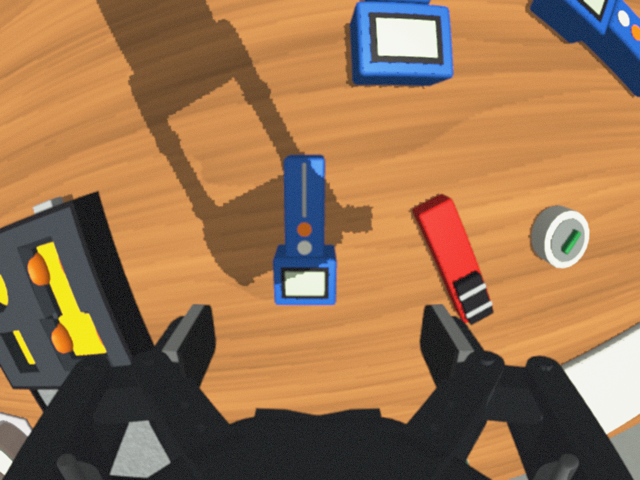

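Emit:
arm_command --steps '[0.085,-0.009,-0.0117,0.012,0,0,0,0.085,0,0,0.03,0,0,0,0.085,0,0,0.04,0,0,0,0.085,0,0,0,0,0,0,0.085,0,0,0,0,0,0]'

```text
time: 2.3
tcp_pos: [0.4601, 0.1368, 0.1201]
tcp_rot: [-3.141, -0.002, 2.961]
force: [0.1, 0.2, 0.4]
width: 0.993
```

```bash
python3 go.py 0.461 0.136 0.026 2.9616; python3 - <<'E'
from station import manip
from h import *
c=manip.camera("wrist")
K=c["camera_matrix"]
def fp(X):
    p=X@c["R"].T+c["t"]
    r=np.linalg.norm(p[:,:2],axis=1);th=np.arctan2(r,p[:,2])
    return p[:,:2]/r[:,None]*(th*K[0,0])[:,None]+[K[0,2],K[1,2]]
def dense(P): return np.vstack([np.linspace(P[i],P[(i+1)%len(P)],15)[:-1] for i in range(len(P))])
im=cv2.cvtColor(c["img"],cv2.COLOR_RGB2BGR)
for z,col in((.044,(0,255,255)),(0,(255,255,0))):
    cv2.polylines(im,[np.int32(fp(place(dense(paddle()),[.461,.136,-.18],z)))],True,col,1)
tr=manip.state()["tcp_pos"]; 
cv2.imwrite("pics/w2.png",im)
E
```

```text
shift [-0.0012 -0.0005  0.0941] rotvec [-0.001  -0.0021 -0.0004] shift in target frame [-0.001  -0.0006  0.0941]
2.3 [0.4601 0.1368 0.1201] [-3.1406e+00 -2.1000e-03  2.9612e+00] [0.1 0.2 0.4] 0.9927042899243881 [ 0.24 -0.    2.12 -0.    1.03 -1.15]
```

View pics/w2.png

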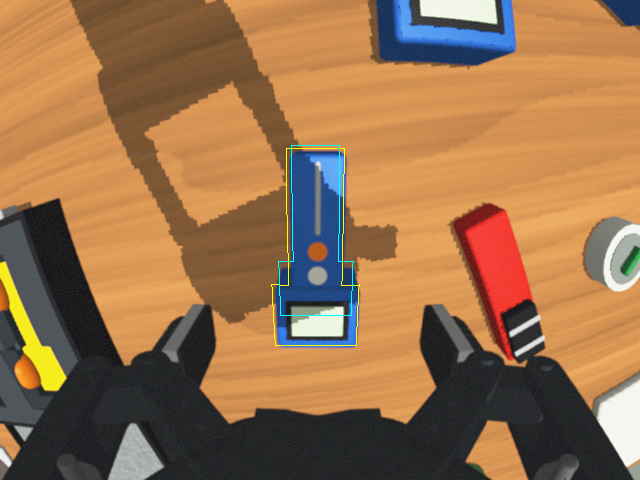

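The overlay matches to within a pixel or two, so I descend and close.

Emit:
arm_command --steps '[0.085,-0.001,-0.0005,0.04,0,0,0,0.085,0,0,0.03,0,0,0,0.085,0,0,0.025,0,0,0,0.085,0,0,0,0,0,0,0.02,0,0,0,0,0,0]'

```text
time: 2.85
tcp_pos: [0.4634, 0.1364, 0.0272]
tcp_rot: [3.141, 0.002, 2.962]
force: [0.6, 0.5, 0.2]
width: 0.851
```

Emit:
arm_command --steps '[0.02,0,0,0,0,0,0,0.02,0,0,0,0,0,0,0.02,0,0,0,0,0,0,0.02,0,0,0,0,0,0,0.02,0,0,0,0,0,0]' --newtons 60

```text
time: 3.35
tcp_pos: [0.4637, 0.1363, 0.0275]
tcp_rot: [3.14, 0.003, 2.962]
force: [-1.1, -0.5, 7.6]
width: 0.382
```

```bash
python3 go.py 0.461 0.136 0.2 2.9616; python3 - <<'E'
from station import manip
import cv2
cv2.imwrite("pics/w3.png",manip.camera("wrist")["img"][:,:,::-1])
E
```

```text
shift [ 0.0021 -0.0005 -0.1725] rotvec [0.0014 0.0034 0.0001] shift in target frame [ 0.0026 -0.0008 -0.1725]
3.35 [0.4637 0.1363 0.0275] [3.1401 0.0034 2.9617] [-1.1 -0.5  7.6] 0.3824525823945855 [ 0.23  0.13  2.19 -0.    0.82 -1.16]
```

View pics/w3.png

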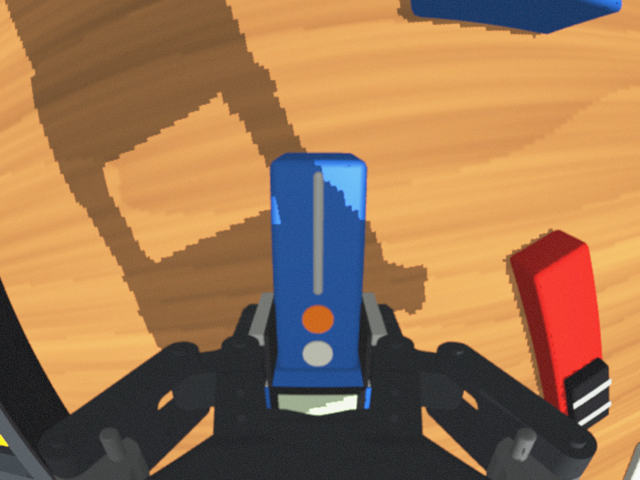

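Gripped, with the opening at about 33 mm. I lift now.

Emit:
arm_command --steps '[0.02,0,0,-0.02,0,0,0,0.02,0,0,-0.03,0,0,0,0.02,0,0,-0.04,0,0,0,0.02,0,0,-0.04,0,0,0,0.02,0,0,0,0,0,0]'

```text
time: 3.9
tcp_pos: [0.4665, 0.137, 0.1622]
tcp_rot: [3.137, 0.012, 2.962]
force: [1.5, 0.5, -1.0]
width: 0.379
```

```bash
python3 go.py 0.496 -0.146 0.16 3.1716
```

```text
shift [-0.0797 -0.2732  0.0018] rotvec [ 0.0039  0.012  -0.2098] shift in target frame [-0.021  -0.2838  0.0022]
3.9 [0.4665 0.137  0.1622] [3.1365 0.0115 2.9617] [ 1.5  0.5 -1. ] 0.37935624366379267 [ 0.23 -0.05  2.08  0.    1.1  -1.16]
```

Emit:
arm_command --steps '[0.02,0,0,0,0,0,-0.105,0.02,0,0,0,0,0,-0.105,0.02,-0.003,-0.04,0,0,0,0,0.02,-0.003,-0.04,0,0,0,0,0.02,-0.003,-0.04,0,0,0,0]'

```text
time: 4.4
tcp_pos: [0.4735, 0.0153, 0.1544]
tcp_rot: [3.142, -0.001, -3.11]
force: [0.4, 0.2, -2.0]
width: 0.382
```

Emit:
arm_command --steps '[0.02,-0.003,-0.04,0,0,0,0,0.02,-0.003,-0.04,0,0,0,0,0.02,-0.003,-0.04,0,0,0,0,0.02,-0.003,-0.03,0,0,0,0,0.02,0,-0.014,0,0,0,0]'

```text
time: 4.9
tcp_pos: [0.4909, -0.1496, 0.1545]
tcp_rot: [-3.141, -0.001, -3.114]
force: [-0.9, 0.5, -2.0]
width: 0.383
```

Emit:
arm_command --steps '[0.02,0,0,0,0,0,0,0.02,0,0,0,0,0,0,0.02,0,0,0,0,0,0]'

```text
time: 5.2
tcp_pos: [0.491, -0.146, 0.1549]
tcp_rot: [3.141, -0.001, -3.11]
force: [-0.8, 0.6, -2.0]
width: 0.379
```

```bash
python3 go.py 0.496 -0.146 0.16 3.1716; cat > ov.py <<'E'
import sys
from station import manip
from h import *
name=sys.argv[1]; dz=float(sys.argv[2]) # thermometer underside below TCP
s=manip.state(); t=s["tcp_pos"]; yaw=s["tcp_rot"][2]-np.pi
q=[.4937,-.147,.0295]
c0,s0=np.cos(yaw),np.sin(yaw); ox,oy=.0026,.0004
p=[t[0]-(c0*ox-s0*oy),t[1]-(s0*ox+c0*oy),yaw]; z0=t[2]-dz
print("th est",np.round(p,4),z0)
out=[]
for n in("top","scene"):
    c=manip.camera(n); b=cv2.resize(cv2.cvtColor(c["img"],cv2.COLOR_RGB2BGR),None,fx=4,fy=4,interpolation=cv2.INTER_CUBIC)
    cv2.imwrite(f"pics/{name}_{n}_raw.png",b)
    def dr(g,pp,z,col): cv2.polylines(b,[np.int32(proj(c,place(paddle(g),pp,z))*4*16+24)],True,col,1,cv2.LINE_AA,4)
    dr(0,p,z0+.044,(0,255,255));dr(0,p,z0,(255,255,0));dr(13,q,.049,(0,255,0))
    k=(proj(c,[[t[0],t[1],z0+.02]])[0]*4).astype(int)
    x0=max(k[0]-240,0);y0=max(k[1]-280,0)
    out.append(cv2.resize(b[y0:y0+560,x0:x0+480],(400,467)))
cv2.imwrite(f"pics/{name}.png",np.hstack(out))
w=manip.camera("wrist");cv2.imwrite(f"pics/{name}_w.png",w["img"][:,:,::-1])
E
python3 ov.py o1 0.0275
```

```text
shift [-0.005  -0.0001 -0.0051] rotvec [ 0.0009 -0.001   0.0011] shift in target frame [-0.005  -0.0001 -0.0051]
5.2 [ 0.491  -0.146   0.1549] [ 3.1407e+00 -1.0000e-03 -3.1104e+00] [-0.8  0.6 -2. ] 0.3794347931820664 [-0.34  0.02  2.03  0.    1.1  -1.94]
th est [ 0.4884 -0.1465 -6.252 ] 0.12742474887363087
```

View pics/o1.png

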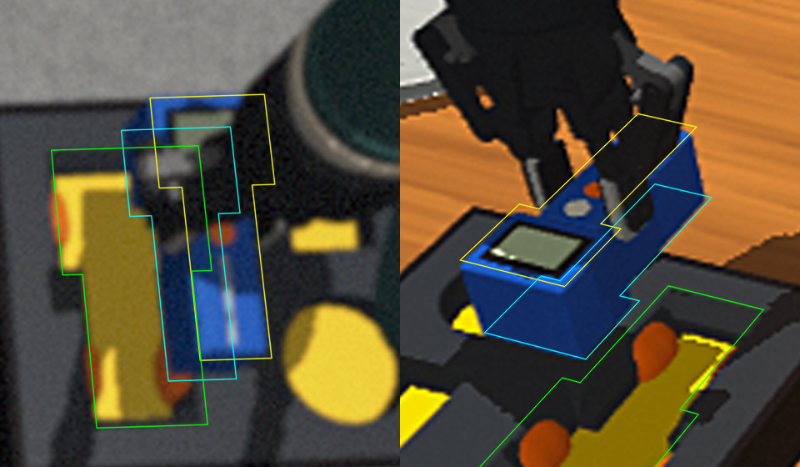

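View pics/o1_w.png

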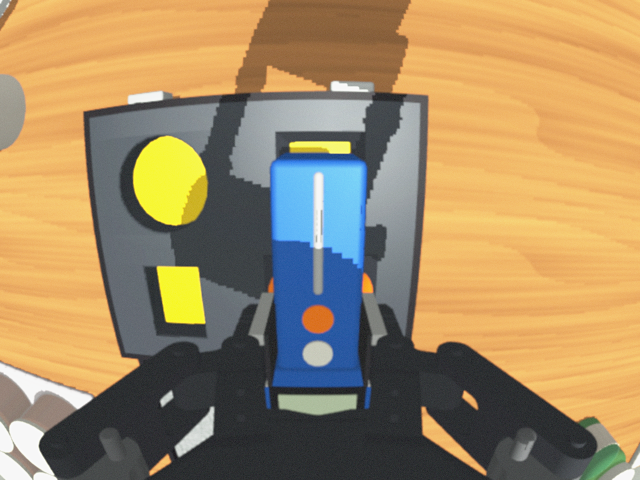

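Emit:
arm_command --steps '[0.02,-0.005,0,0.02,0,0,0,0.02,0,0,0.025,0,0,0,0.02,0,0,0.025,0,0,0,0.02,0,0,0,0,0,0,0.02,0,0,0,0,0,0]'

```text
time: 5.85
tcp_pos: [0.4961, -0.1465, 0.0853]
tcp_rot: [3.141, -0.001, -3.111]
force: [0.1, -0.0, -2.0]
width: 0.381
```

```bash
python3 go.py 0.4962 -0.1465 0.0525 3.1716;python3 ov.py o2 0.0275
```

```text
shift [-0.0001  0.      0.0328] rotvec [ 0.0005 -0.0012  0.001 ] shift in target frame [-0.0001  0.      0.0328]
5.85 [ 0.4961 -0.1465  0.0853] [ 3.1411e+00 -1.2000e-03 -3.1106e+00] [ 0.1 -0.  -2. ] 0.3810657136863813 [-0.34  0.11  2.08  0.    0.96 -1.94]
th est [ 0.4935 -0.147  -6.2522] 0.05784384282323135
```

View pics/o2.png

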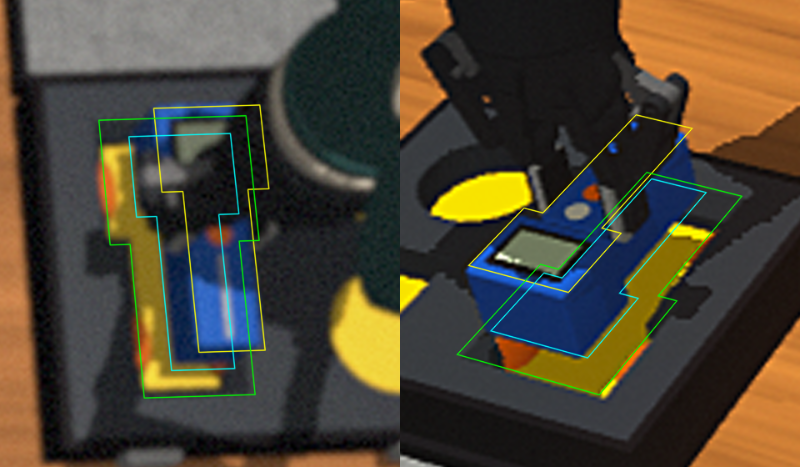

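View pics/o2_w.png

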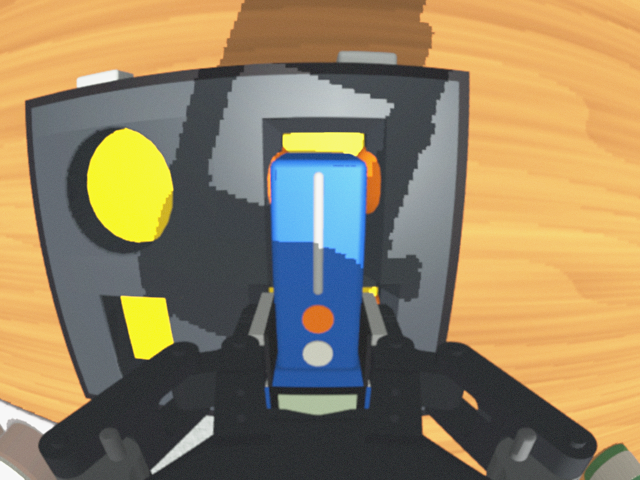

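Emit:
arm_command --steps '[0.02,0,0.001,0.008,0,0,0,0.02,0,0,0.007,0,0,0,0.02,0,0,0.005,0,0,0,0.02,0,0,0,0,0,0]' --newtons 80

```text
time: 6.4
tcp_pos: [0.4958, -0.1453, 0.0645]
tcp_rot: [3.14, -0.001, -3.112]
force: [0.0, 3.0, -2.5]
width: 0.375
```

Emit:
arm_command --steps '[0.02,0,0,0.003,0,0,0,0.02,0,0,0.002,0,0,0,0.02,0,0,0,0,0,0]'

```text
time: 6.7
tcp_pos: [0.4967, -0.1454, 0.0604]
tcp_rot: [3.14, 0.0, -3.112]
force: [0.9, 5.9, -0.0]
width: 0.371
```

The wrist feels +5.9 N in y, so I ease the tool towards +y and look again.

Emit:
arm_command --steps '[0.02,0,0.001,0,0,0,0,0.02,0,0,0,0,0,0]'

```text
time: 6.9
tcp_pos: [0.4966, -0.1449, 0.0604]
tcp_rot: [3.141, 0.0, -3.111]
force: [0.8, 4.9, -1.3]
width: 0.375
```

```bash
python3 go.py 0.4962 -0.1445 0.0525 3.1716;python3 ov.py o3 0.0275
```

```text
shift [0.0004 0.0005 0.0079] rotvec [0.0001 0.0004 0.0004] shift in target frame [0.0004 0.0005 0.0079]
6.9 [ 0.4966 -0.1449  0.0604] [ 3.1414e+00  4.0000e-04 -3.1112e+00] [ 0.8  4.9 -1.3] 0.3754663619096794 [-0.33  0.14  2.09  0.    0.91 -1.93]
th est [ 0.494  -0.1454 -6.2528] 0.03290178926457571
```

View pics/o3_w.png

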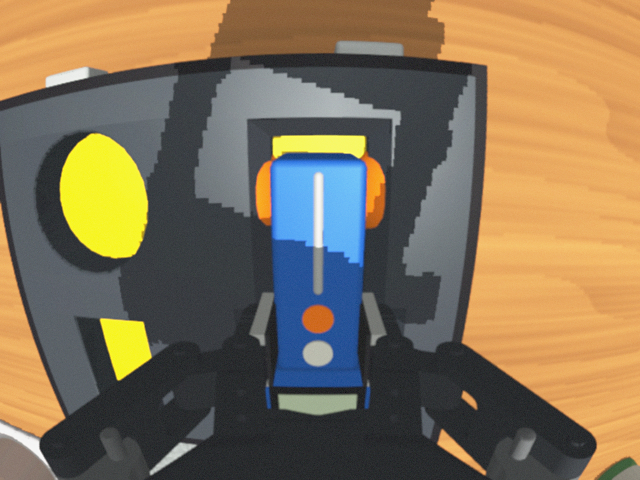

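View pics/o3.png

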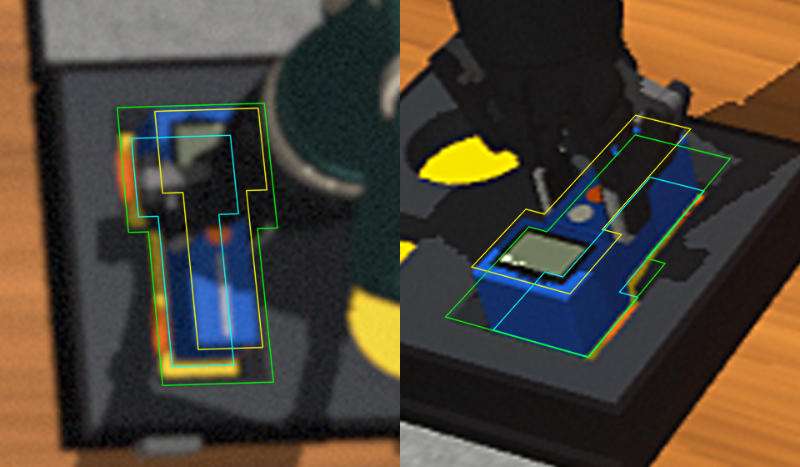

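Emit:
arm_command --steps '[0.02,0,0.0015,0,0,0,0,0.02,0,0,0.002,0,0,0,0.02,0,0,0.002,0,0,0,0.02,0,0,0,0,0,0]'

```text
time: 7.45
tcp_pos: [0.4971, -0.1443, 0.057]
tcp_rot: [-3.14, 0.001, -3.111]
force: [1.2, 1.0, 3.1]
width: 0.374
```

Side force is nearly gone (1.0 N). I press on.

Emit:
arm_command --steps '[0.02,0,0,0.002,0,0,0,0.02,0,0,0.002,0,0,0,0.02,0,0,0,0,0,0]'

```text
time: 7.75
tcp_pos: [0.4969, -0.1442, 0.0527]
tcp_rot: [-3.141, 0.001, -3.111]
force: [0.1, 0.4, 3.4]
width: 0.373
```

Emit:
arm_command --steps '[0.02,0,0,0.001,0,0,0,0.02,0,0,0.001,0,0,0,0.02,0,0,0,0,0,0]'

```text
time: 8.05
tcp_pos: [0.4969, -0.1442, 0.0526]
tcp_rot: [-3.141, 0.001, -3.111]
force: [-5.0, 0.4, 18.3]
width: 0.37
```

It stopped at TCP z 0.0526 with 18 N, and the predicted home height is 0.0525. I unload, release, rise and look.

Emit:
arm_command --steps '[0.02,0,0,-0.0015,0,0,0,0.06,0,0,0,0,0,0,0.06,0,0,0,0,0,0,0.06,0,0,0,0,0,0]'

```text
time: 8.45
tcp_pos: [0.4955, -0.1435, 0.0511]
tcp_rot: [3.141, -0.002, -3.111]
force: [0.2, -0.0, -0.1]
width: 0.708
```

Emit:
arm_command --steps '[0.06,0,0,-0.02,0,0,0,0.06,0,0,-0.03,0,0,0,0.0,0,0,-0.03,0,0,0,0.0,0,0,0,0,0,0,0.0,0,0,0,0,0,0]'

```text
time: 8.95
tcp_pos: [0.4967, -0.1438, 0.1323]
tcp_rot: [-3.141, 0.001, -3.111]
force: [0.2, 1.0, -0.8]
width: 0.197
```

```bash
python3 go.py 0.4962 -0.1445 0.0525 3.1716;python3 ov.py o4 0.11
```

```text
shift [ 0.0006 -0.0006  0.0798] rotvec [-0.0005  0.0012  0.0002] shift in target frame [ 0.0005 -0.0007  0.0798]
8.95 [ 0.4967 -0.1438  0.1323] [-3.1411e+00  1.2000e-03 -3.1114e+00] [ 0.2  1.  -0.8] 0.19672938699994988 [-0.33  0.05  2.04 -0.    1.05 -1.93]
th est [ 0.4941 -0.1443 -6.253 ] 0.022328182844222014
```

View pics/o4_w.png

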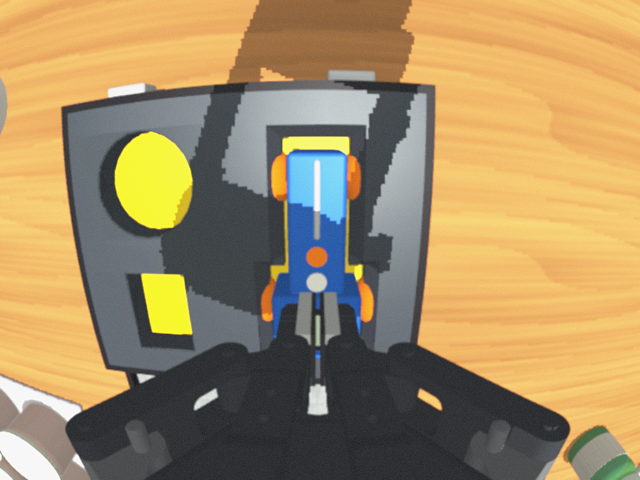

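View pics/o4.png

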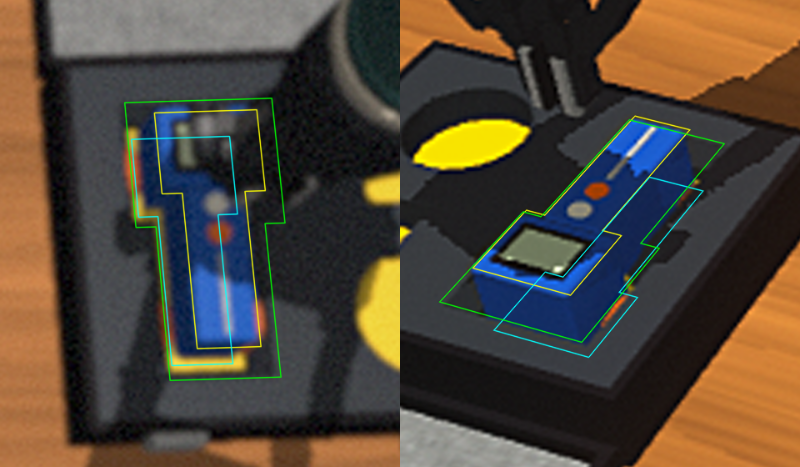

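The release is clean and the thermometer sits inside the cutout. I press its top with the shut fingers to confirm it is home (top expected at z = 0.069).

Emit:
arm_command --steps '[0,0,0,0.03,0,0,0,0,0,0,0.022,0,0,0,0,0,0,0.008,0,0,0,0,0,0,0,0,0,0]'

```text
time: 9.5
tcp_pos: [0.4948, -0.1432, 0.0704]
tcp_rot: [3.14, -0.004, -3.111]
force: [0.3, 0.3, 0.7]
width: -0.002
```

Emit:
arm_command --steps '[0,0,0,0.002,0,0,0,0,0,0,0.001,0,0,0,0,0,0,0,0,0,0]'

```text
time: 9.8
tcp_pos: [0.4964, -0.1437, 0.0691]
tcp_rot: [3.142, -0.0, -3.111]
force: [-0.9, 0.6, 1.0]
width: 0.001
```

Emit:
arm_command --steps '[0,0,0,0.001,0,0,0,0,0,0,0.001,0,0,0,0,0,0,0,0,0,0]'

```text
time: 10.1
tcp_pos: [0.4964, -0.1437, 0.069]
tcp_rot: [3.142, -0.0, -3.111]
force: [-6.2, 1.6, 14.5]
width: -0.0
```

Emit:
arm_command --steps '[0,0,0,0.001,0,0,0,0,0,0,0.001,0,0,0,0,0,0,0,0,0,0]'

```text
time: 10.4
tcp_pos: [0.4964, -0.1437, 0.0689]
tcp_rot: [3.141, -0.001, -3.111]
force: [-11.7, 2.7, 28.4]
width: -0.003
```

The top is solid at z = 0.069 under 28 N, as expected. I retract and clear the view.

Emit:
arm_command --steps '[0,0,0,-0.03,0,0,0,0,0,0,-0.04,0,0,0,0,0,0,-0.04,0,0,0,0,0,0.04,0,0,0,0,0,0,0.04,0,0,0,0]'

```text
time: 10.9
tcp_pos: [0.4956, -0.0639, 0.1774]
tcp_rot: [-3.141, 0.005, -3.114]
force: [0.6, 0.4, -1.3]
width: -0.004
```

Emit:
arm_command --steps '[0,0,0.045,0,0,0,0,0,0,0.045,0,0,0,0,0,0,0.045,0,0,0,0,0,0,0.045,0,0,0,0,0,0,0,0,0,0,0]'

```text
time: 11.4
tcp_pos: [0.4881, 0.1209, 0.1751]
tcp_rot: [3.139, 0.001, -3.106]
force: [-0.3, -0.6, 0.3]
width: 0.002
```

```bash
python3 - <<'E'
from station import manip
from h import *
print(manip.state()["tcp_pos"],manip.state()["time"])
q=[.4942,-.1445,.03];out=[]
for n in("top","scene"):
    c=manip.camera(n); b=cv2.cvtColor(c["img"],cv2.COLOR_RGB2BGR); cv2.imwrite(f"pics/f_{n}.png",b)
    b=cv2.resize(b,None,fx=4,fy=4,interpolation=cv2.INTER_CUBIC)
    cv2.polylines(b,[np.int32(proj(c,place(paddle(0),q,.069))*4*16+24)],True,(0,255,255),1,cv2.LINE_AA,4)
    k=(proj(c,[[q[0],q[1],.06]])[0]*4).astype(int); x0=max(k[0]-240,0);y0=max(k[1]-280,0)
    out.append(cv2.resize(b[y0:y0+560,x0:x0+480],(400,467)))
cv2.imwrite("pics/f.png",np.hstack(out))
E
```

```text
[0.48810335 0.12091387 0.17508486] 11.4
```

View pics/f.png

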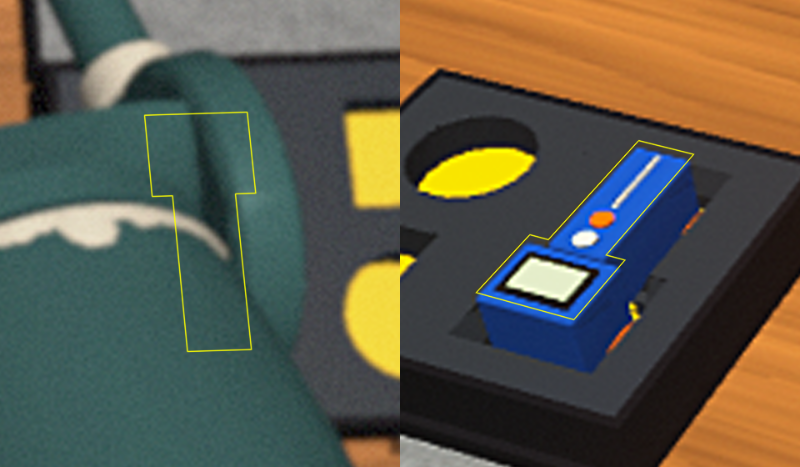

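View pics/f_scene.png

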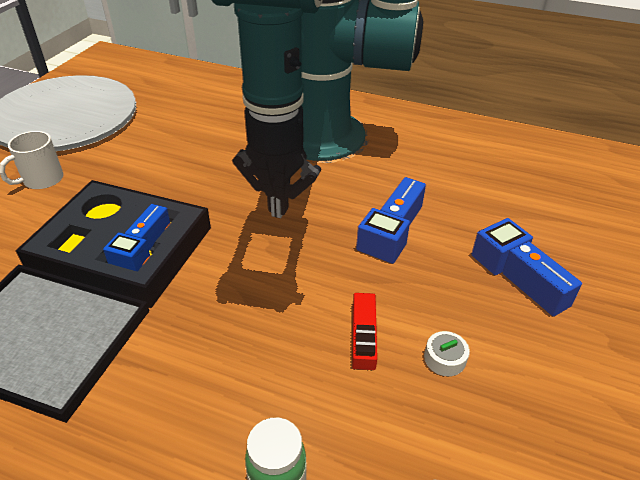

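```bash
python3 -c "
from station import manip
print(manip.sign_off())"
```

```text
the job is handed in; nothing more can be done
None
```

The thermometer is back in its cutout and pressed home, and I handed the job in at about 11.5 s. I took the smallest blue thermometer by the handle and lowered it between the sprung grips, head towards the lid. I pressed it down while holding it, let go, then pressed its top again with the shut fingers.

**Seating:** In the last press the top stopped solid at z = 0.069 m under about 28 N, where a fully seated thermometer should be. It also bottomed at the expected height while held, at about 18 N.

**Flatness:** In the final scene picture the seated outline matches at the head. At the handle end it is off by 1–2 px, about the same offset as the first fit on the table showed, so I read it as lying flat. The arm hid the case in the final top view, so flatness rests on that one picture and the contact heights.

**Forces:** A side force of up to 6 N appeared on the way in, and a 2.5 mm sideways correction brought it down to about 1 N.

**Everything else:** The sharpener and timer look unmoved, and the gripper ended clear of everything.

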